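# Reagent carousel: fetch the square bottle to the stirrer

## Robot

A 7-joint arm with a two-finger parallel gripper is mounted at the origin on the work surface. World frame = base frame: x ahead of the robot, y to its left, z up, the work surface at z = 0. Lengths are in m, angles in rad, forces in N, time in s.
With the tool pointing down it reaches from about 0.425 to 0.925 m from the base axis. Payload 6.8 kg.
Tool frame: the origin (TCP) lies on the front face of the gripper's body, between the roots of the fingers; the fingertips stand 73 mm ahead of it and the grasp point (between the pads) lies 54 mm ahead of it; z points along the fingers, y is the line along which they close (so a half turn about z gives the same grasp; the last joint's range is limited). The gripper opens to 85 mm and grips with 20 to 120 N. Pads are 22 mm wide; open, the fingers measure 114 mm over their backs; the gripper's body (76 mm by 85 mm) begins 54 mm behind the grasp point. The pads swing forward as they close: fully open they stand 13 mm farther back than shut.
Start: joints at [-1.294, 0.477, 0.022, 1.555, -0.011, 1.109, -0.083], TCP at [0.253, 0.626, 0.304] pointing down, gripper open.
Joint ranges: [-2.96, 2.96], [-0.34, 2.1], [-1.41, 1.46], [0.24, 2.44], [-1.37, 4.51], [0.17, 1.92], [-2.96, 2.96]. Speed limits (rad/s): [2.39, 2.39, 3.14, 3.14, 3.14, 3.14, 3.14].

## Interface

Orientations are given as a unit quaternion [w, x, y, z].
In Python, from cell import r gives the robot as it stands.
- The arm moves only by the tool move_arm, never from a script. Its argument "increments" is a list of rows, each a list of 7 numbers: the shift along the tool's x, y, z normalised to -1 to 1, where 1 is 0.06 m, then the turn, a rotation vector about the tool's x, y, z normalised to -1 to 1, where 1 is 0.15 rad, then the opening in per cent of the stroke, from 0 (shut) to 100 (fully open). A call has 1 to 12 rows; each row shifts and turns the commanded pose from where the row before left it, along the tool's axes as they then stand; what a row does not reach is not made up. A row lasts 1/8 s, in which the tool goes at most 62.5 mm and 10.7 degrees, less where a joint would pass 70% of its speed; a pose out of reach is approached as far as the arm can. A call with a number of a shift or a turn outside -1 to 1 is refused whole. A call with a gripper value outside its range is refused whole. The fingers move at their own pace and stop on an object; "squeeze" is the grip in N (left out, the last holds). Time passes only in rows, so rows that do not move let the fingers close. It gives the time, the measured TCP pose, the force, the opening and the grip force at its end, in the units of the state.
- r.read_state(): the state, without advancing time (a new reading comes with each control period).
- r.camera(name): name is "scene" or "top" or "wrist"; returns a dict with "image" (480x640x3 uint8, blue, green, red), "fx", "fy", "cx", "cy" (pixels), "cam_to_world" (4x4, takes a point from camera to world coordinates). Camera axes: x right, y down, z forward; pixel columns grow to the right and rows downward; lengths in m; the calibration is good to about 2 mm. A picture is of the moment at which its call begins. There is no depth.
- r.hand_in(): hands the job in; it is judged then, once.
Trained networks look in a picture, given as the dict that the camera call returned (one of the last four; its "shot" number tells which), for a name from the list of things; names that differ only in an ending like _2 or _b are one class to them, and where a whole thing is asked for, a point or a joint stands for the part that bears it (a point fixed in the world has none). Each returns a list of dicts, best first, with "score" (0 to 1); they miss things now and then, are a little off and sometimes report something else, mostly with a low value. They report only what shows in the picture. A call takes as long as a camera call. They do not tell look-alikes from the thing itself.
- r.spot_in(name, picture): "rect" ([left, top, right, bottom] in pixels, round what is visible of it).
- r.mark_of(name, picture): "xy" ([column, row] in pixels: a listed point, or the origin of a listed thing).
The state is a dict: "clock": time; "qpos": joint angles; "dq": joint speeds; "effort": joint torques, N m; "eef_pos": TCP position; "tcp_rot": TCP orientation; "ft_force": force on the tool from outside, world axes, zero at the start; "wrist_torque": the same for the moment, N m; "width": finger opening in m; "grip_force": force on a finger pad.
Only numpy, scipy, OpenCV 4.12 (cv2) and the standard library are available. Lean on these libraries where they do the work, as an engineer would, in place of code of your own. Each camera call takes 0.05 s, during which the arm holds its last target. There are 200 camera calls.

## Task

The reagent in the square bottle has settled. Turn the carousel, which has a bar handle on top, until that bottle stands in the open window of the clear cover, lift it out and, keeping it upright, set it down (do not drop it) on the middle of the magnetic stirrer's plate. Leave the other bottles standing in the carousel, and the beakers and flask on the bench where they are.

Things in the scene. Friction and masses are not known exactly. Their poses are not given: they have to be found in the camera images.
- housing: Fixed cream housing, origin on the bench on the carousel's axis, z up: round well 372 mm wide, wall 62 mm high, console at its +x (128 mm high). A fixed clear dust cover closes it: flat top 180 to 184 mm above the bench, 42 to 186 mm from the axis, with a skirt round its edge. Its one opening is a window, a wedge 124 degrees wide centred on the housing's -x (robot's side), open above and in front.
- carousel (a joint): Angle (rad) by which the carousel has been turned since the start, growing anticlockwise from above. No stops: it turns both ways about the vertical axis at the well's centre against light friction (about 0.1 N m) and stays where it is left.
- handle (a point): Centre of the black bar handle on top of the carousel's central column (24 mm thick), 227 mm above the bench, so above the cover. It turns with the carousel. The bar is 84 mm long along this point's y, 14 mm thick along its x, 30 mm high. The cover's top below it is at 184 mm.
- compartment (a point): Middle of the floor of the compartment where the square bottle starts, 108 mm from the axis along the handle point's +x, 42 mm above the bench; turns with the carousel. There are six equal wedge compartments, parted by radial walls 4 mm thick and 38 mm high; outer rim 18 mm high, 166 mm from the axis.
- square_center (a point): Centre of the square bottle, half-way up, 60 mm above its underside. White plastic, the only square one, 56 x 56 mm, sides along the point's x and y, straight up to 82 mm, sloping shoulder, then a round screw cap 38 mm wide, 96 to 120 mm above the underside (a good grip, its middle 48 mm above this point). 0.17 to 0.31 kg. It starts under the cover.
- plate (a point): Centre of the top face of the fixed magnetic stirrer's square white plate, 140 x 140 mm, 95 mm above the bench, sides along the point's x and y. A lower control panel lies towards -x; a thin rod 190 mm high stands beside the plate's +x, +y corner.
- round_a_center (a point): Centre of a round white bottle in the carousel, 62 mm in diameter, 116 mm tall, half-way up. Must be left standing in the carousel.
- round_b_center (a point): Centre of a round amber glass bottle in the carousel, 60 mm in diameter, 112 mm tall, half-way up. Must be left standing in the carousel.
- round_c_center (a point): Centre of a round white bottle in the carousel, 62 mm in diameter, 104 mm tall, half-way up. Must be left standing in the carousel.
- round_d_center (a point): Centre of a squat round white jar in the carousel, 68 mm in diameter, 88 mm tall, half-way up. Must be left standing in the carousel.
- beaker: Glass beaker 80 mm in diameter, 110 mm tall, on the bench between carousel and stirrer, farther back; origin at the centre of its underside. To be left alone.
- small_beaker: Glass beaker 68 mm in diameter, 88 mm tall, on the right of the bench; origin at the centre of its underside. To be left alone.
- flask: Conical glass flask 84 mm in diameter, 138 mm tall, on the left of the bench; origin at the centre of its underside. To be left alone.
Not all that is in view belongs to the job. Leave any brown or turquoise look-alike of the part that bears round_a_center alone.

How it is judged:
By the outcome, as a careful person would: the job done as asked, in the order asked, and still so for the second after the job is handed in, with the robot touching nothing.
It also fails if it takes over 72 s, if anything falls off the work surface, if the arm or the gripper's body presses on something with over 40 N, if the wrist force passes 120 N, or if a joint passes its speed limit or range.

## Working session

There is one attempt and no reset: what is moved stays moved. The work goes in short steps, Python scripts to look and compute and a tool call to move; the robot and the scene stay as the last step left them, time stands still between calls to the robot, and variables do not carry over. Pictures are saved under pics/ and viewed, at most 10 in all, crops included, and the job is handed in when it is done.

Besides the shell and the picture viewer there is one more tool, called after ">>>" as name(argument=value, ...) on one line, values as JSON. move_arm: Moves the arm, as the interface text tells. Scaled input: -1 to 1 covers 0.06 m each way for a shift and 0.15 rad each way for a turn. Its arguments: {"type":"object","properties":{"increments":{"type":"array","items":{"type":"array","items":{"type":"number"}}},"squeeze":{"type":"number"}},"required":["increments"]}

```bash
mkdir -p pics; cat > h.py <<'E'
import numpy as np, cv2
from cell import r
def ray(p,xy):
    T=np.array(p["cam_to_world"]); d=T[:3,:3]@np.array([(xy[0]-p["cx"])/p["fx"],(xy[1]-p["cy"])/p["fy"],1.]); return T[:3,3],d
def atz(p,xy,z):
    o,d=ray(p,xy); return o+d*(z-o[2])/d[2]
def tri(a,xa,b,xb):
    o1,d1=ray(a,xa);o2,d2=ray(b,xb)
    s=np.linalg.lstsq(np.c_[d1,-d2],o2-o1,rcond=None)[0]
    p,q=o1+s[0]*d1,o2+s[1]*d2
    return (p+q)/2,np.linalg.norm(p-q)
def proj(p,X):
    T=np.array(p["cam_to_world"]); c=T[:3,:3].T@(np.array(X)-T[:3,3]); return c[0]/c[2]*p["fx"]+p["cx"],c[1]/c[2]*p["fy"]+p["cy"]
E
python3 - <<'E'
from h import *
np.set_printoptions(precision=3,suppress=True)
s=r.camera("scene");t=r.camera("top")
cv2.imwrite("pics/s1.png",s["image"]);cv2.imwrite("pics/t1.png",t["image"])
Z=dict(housing=0,handle=.227,compartment=.042,square_center=.102,plate=.095,round_a_center=.1,round_b_center=.098,beaker=0,small_beaker=0,flask=0)
for n,z in Z.items():
    for k,p in(("s",s),("t",t)):
        for m in r.mark_of(n,p)[:5]: print(n,k,round(m["score"],2),np.round(m["xy"]),atz(p,m["xy"],z))
st=r.read_state();print(st["eef_pos"],st["tcp_rot"],st["width"])
E
```

```text
housing s 0.73 [264. 212.] [ 0.378 -0.35  -0.   ]
handle s 0.87 [270. 209.] [ 0.56  -0.219  0.227]
handle t 0.8 [383. 222.] [ 0.552 -0.226  0.227]
compartment t 0.7 [386. 204.] [ 0.653 -0.264  0.042]
compartment t 0.25 [311. 169.] [ 0.771 -0.018  0.042]
square_center s 0.19 [479. 269.] [0.411 0.456 0.102]
plate s 0.75 [389. 288.] [0.603 0.215 0.095]
plate t 0.89 [235. 217.] [0.595 0.217 0.095]
round_a_center s 0.92 [276. 181.] [ 0.306 -0.334  0.1  ]
round_a_center s 0.81 [299. 188.] [ 0.305 -0.238  0.1  ]
round_a_center s 0.78 [224. 171.] [ 0.336 -0.533  0.1  ]
round_a_center s 0.66 [207. 209.] [ 0.536 -0.488  0.1  ]
round_a_center s 0.48 [263. 213.] [ 0.473 -0.298  0.1  ]
round_a_center t 0.92 [382. 328.] [ 0.257 -0.235  0.1  ]
round_a_center t 0.91 [416. 329.] [ 0.256 -0.336  0.1  ]
round_a_center t 0.68 [403. 258.] [ 0.469 -0.303  0.1  ]
round_a_center t 0.66 [486. 317.] [ 0.292 -0.544  0.1  ]
round_a_center t 0.56 [468. 250.] [ 0.495 -0.5    0.1  ]
beaker s 0.89 [298. 325.] [ 0.788 -0.015  0.   ]
beaker s 0.45 [266. 211.] [ 0.374 -0.345 -0.   ]
beaker t 0.62 [308. 167.] [ 0.792 -0.006  0.   ]
small_beaker s 0.55 [241. 199.] [ 0.353 -0.463  0.   ]
small_beaker t 0.62 [448. 299.] [ 0.35 -0.46  0.  ]
flask s 0.66 [479. 270.] [0.324 0.455 0.   ]
flask t 0.85 [164. 307.] [0.316 0.455 0.   ]
[0.253 0.626 0.304] [-0.     0.191  0.982 -0.   ] 0.08544698604296314
```

View pics/s1.png

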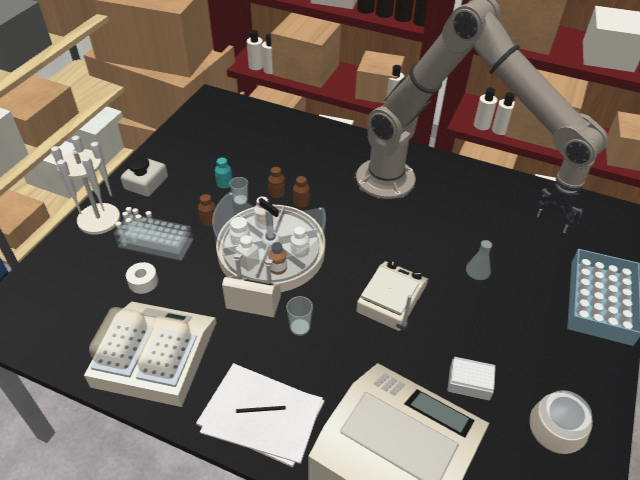

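```bash
python3 -c "
import cv2
i=cv2.imread('pics/t1.png');cv2.imwrite('pics/t1c.png',cv2.resize(i[130:280,300:500],None,fx=4,fy=4,interpolation=cv2.INTER_CUBIC))"
```

```text
(no output)
```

View pics/t1c.png

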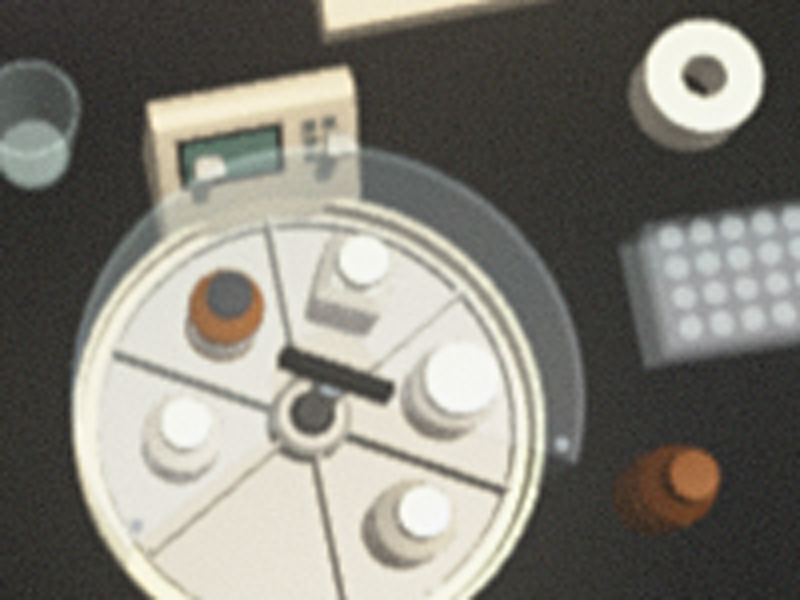

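The scene shows the handle at about (268,207), the stirrer plate at (389,288), and the brown and turquoise look-alikes outside the well. In the top crop, the only square bottle is at crop (345,300), image (386,205). It has a square body and a white cap, unlike the round white and amber bottles around it. The window opens towards the robot, at the bottom. I'll fly to above the handle.

>>> move_arm(increments=[[0,0,-0.5,0,0,0,100],[-0.55,-0.6,-0.2,0,0,0,100],[-0.55,-0.6,-0.2,0,0,0,100],[-0.55,-0.6,-0.2,0,0,0,100],[-0.55,-0.6,-0.2,0,0,0,100],[-0.55,-0.6,-0.2,0,0,0,100],[-0.55,-0.6,-0.2,0,0,0,100],[-0.55,-0.6,-0.1,0,0,0,100],[-0.55,-0.6,-0.1,0,0,0,100],[-0.55,-0.6,0,0,0,0,100],[-0.55,-0.6,0,0,0,0,100],[-0.55,-0.6,0,0,0,0,100]])

```text
clock: 2.6
eef_pos: [0.4415, 0.1207, 0.4182]
tcp_rot: [0.0, 0.191, 0.982, 0.0]
ft_force: [0.2, 0.3, -0.1]
width: 0.0853
grip_force: 0.0
```

>>> move_arm(increments=[[-0.5,-0.6,0,0,0,0,100],[-0.5,-0.6,0,0,0,0,100],[-0.5,-0.6,0,0,0,0,100],[0,0,0,0,0,0.9,100],[0,0,0,0,0,0.9,100],[0,0,0,0,0,0.9,100],[0,0,0,0,0,0.9,100],[0,0,0,0,0,0.9,100],[0,0,0,0,0,0.9,100],[0,0,0,0,0,0.9,100],[0,0,0,0,0,0.9,100],[0,0,0,0,0,0,100]])

```text
clock: 4.1
eef_pos: [0.484, -0.0116, 0.418]
tcp_rot: [0.0, 0.668, 0.744, 0.0]
ft_force: [-0.5, -0.2, 0.3]
width: 0.0853
grip_force: 0.0
```

```bash
cat >> h.py <<'E'
np.set_printoptions(precision=3,suppress=True)
from scipy.spatial.transform import Rotation as R
def st():
    s=r.read_state(); q=np.array(s["tcp_rot"]); M=R.from_quat(q[[1,2,3,0]]).as_matrix()
    print("t",s["clock"],"pos",np.array(s["eef_pos"]),"yawx",np.arctan2(M[1,0],M[0,0]),"zax",M[:,2],"q",np.array(s["qpos"]),"F",np.array(s["ft_force"]),"w",s["width"],"g",s["grip_force"])
    return s,M
def go(target,yaw=None):
    s,M=st(); d=M.T@(np.array(target)-s["eef_pos"])
    print("shift units",d/.06, "turn units",None if yaw is None else -(np.arctan2(np.sin(yaw-np.arctan2(M[1,0],M[0,0])),np.cos(yaw-np.arctan2(M[1,0],M[0,0]))))/.15)
E
python3 - <<'E'
from h import *
st()
w=r.camera("wrist");cv2.imwrite("pics/w1.png",w["image"])
for n,z in dict(handle=.227,compartment=.042,square_center=.102,housing=0,round_b_center=.098).items():
    for m in r.mark_of(n,w)[:3]: print(n,round(m["score"],2),np.round(m["xy"]),atz(w,m["xy"],z))
E
```

```text
t 4.1 pos [ 0.484 -0.012  0.418] yawx 1.6779595449833606 zax [ 0.  0. -1.] q [-0.628  0.043  0.55   1.872 -0.024  1.233  0.038] F [-0.511 -0.236  0.253] w 0.08530805806160083 g 0.0
```

View pics/w1.png

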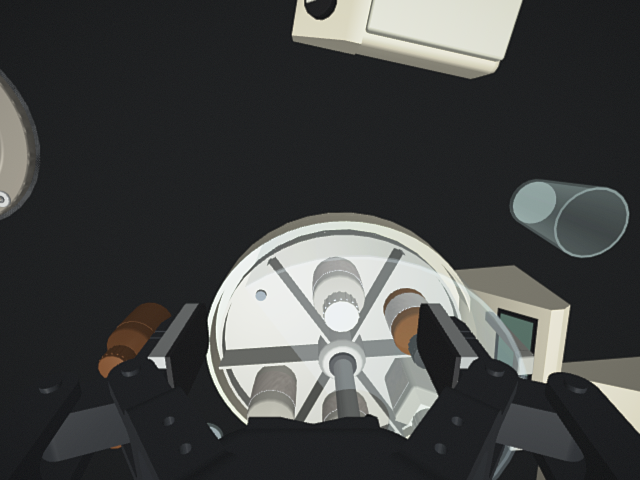

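The wrist view shows the carousel from the +y side. The handle is hidden behind the gripper body at about (340,420), so I'll move further on to see it.

>>> move_arm(increments=[[-0.9,0,0,0,0,0,100],[-0.9,0,0,0,0,0,100],[-0.9,0,0,0,0,0,100],[-0.9,0,0,0,0,0,100],[-0.9,0,0,0,0,0,100],[-0.9,0,0,0,0,0,100],[0,0,0,0,0,0.7,100],[0,0,0,0,0,0.7,100],[0,0,0,0,0,0.7,100],[0,0,0,0,0,0.7,100],[0,0,0,0,0,0,100]])

```text
clock: 5.78
eef_pos: [0.5185, -0.3335, 0.4177]
tcp_rot: [-0.0, 0.808, 0.589, -0.0]
ft_force: [0.5, 0.3, 0.6]
width: 0.0853
grip_force: 0.0
```

```bash
python3 - <<'E'
from h import *
st()
w=r.camera("wrist");cv2.imwrite("pics/w2.png",w["image"])
for n,z in dict(handle=.227,compartment=.042,square_center=.102,housing=0,round_b_center=.098).items():
    for m in r.mark_of(n,w)[:3]: print(n,round(m["score"],2),np.round(m["xy"]),atz(w,m["xy"],z))
print(proj(w,[.556,-.222,.227]))
E
```

```text
t 5.775 pos [ 0.518 -0.334  0.418] yawx 1.258568588159815 zax [-0. -0. -1.] q [-0.159  0.385  0.868  1.597 -0.301  1.301  0.442] F [0.512 0.308 0.584] w 0.08533442865754733 g 0.0
handle 0.62 [308.  77.] [ 0.548 -0.232  0.227]
(np.float64(314.9262347017733), np.float64(57.147298933435536))
```

View pics/w2.png

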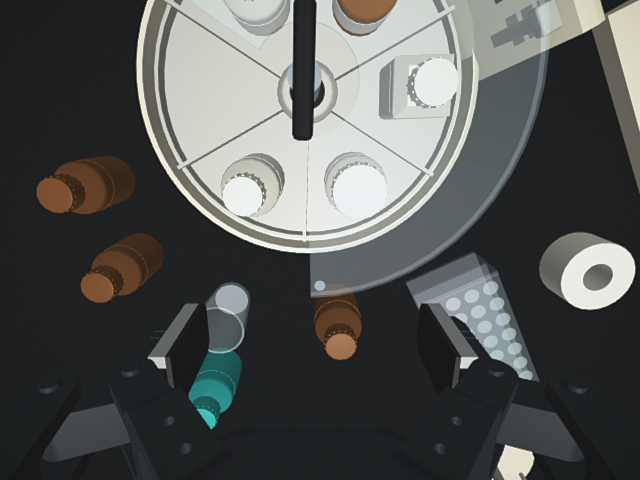

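```bash
python3 - <<'E'
from h import *
s=r.camera("scene");t=r.camera("top");w=r.camera("wrist")
a=atz(w,(302.5,139),.242);b=atz(w,(305,0),.242);d=b-a;d/=np.linalg.norm(d)
c=a+.042*d;print("handle from bar end",c,"bar dir",np.arctan2(d[1],d[0]),np.linalg.norm(b-a))
k=atz(w,(311,297),.182);
for cc in(c,np.array([.556,-.222,0])):
    e=k-cc;print("cover corner",k,"r",np.hypot(*e[:2]),"ang",np.arctan2(e[1],e[0]))
hs=r.mark_of("handle",s);ht=r.mark_of("handle",t);print([m["xy"] for m in hs],[m["xy"] for m in ht])
print(tri(s,hs[0]["xy"],t,ht[0]["xy"]))
# rim fit: outer wall top z=.062 in wrist
pts=np.array([(137,75),(160,150),(207,215),(260,244),(307,252)])
P=np.array([atz(w,p,.062)[:2] for p in pts])
x=np.linalg.lstsq(np.c_[2*P,np.ones(len(P))],(P**2).sum(1),rcond=None)[0];print("rim",x[:2],np.sqrt(x[2]+x[:2]@x[:2]))
# console in top: front-top edge line
A,B=[atz(t,(300+u/4,130+v/4),.128) for u,v in((150,104),(350,69))];e=B-A;print("console",A,B,np.arctan2(e[0],-e[1]))
E
```

```text
handle from bar end [ 0.547 -0.229  0.242] bar dir 1.2315952298664143 0.07962111372186705
cover corner [ 0.493 -0.409  0.182] r 0.18794617750747156 ang -1.8614051195435886
cover corner [ 0.493 -0.409  0.182] r 0.19733980601593953 ang -1.8976018452424521
[[266.6, 206.2]] [[383.8, 222.5]]
(array([ 0.552, -0.233,  0.227]), np.float64(0.007351191287282962))
rim [ 0.554 -0.227] 0.19094900093243333
console [ 0.785 -0.102  0.128] [ 0.814 -0.259  0.128] 0.18430707144082684
```

The picture shows the bar running almost vertically at column 303, its end at row 138, the square bottle at (410,85), and the cover corner at (311,297). I take the axis as (0.549, -0.229), the handle x axis as -0.34 rad and the window centre as -2.94 rad, so the carousel needs about 2.60 rad clockwise.

>>> move_arm(increments=[[0.6,0,0,0,0,0.18,100],[0.6,0,0,0,0,0,100],[0.62,-0.04,0,0,0,0,100],[0,0,0.7,0,0,0,100],[0,0,0.7,0,0,0,100],[0,0,0.5,0,0,0,100],[0,0,0.35,0,0,0,100],[0,0,0,0,0,0,100]])

```text
clock: 7.32
eef_pos: [0.551, -0.2293, 0.2815]
tcp_rot: [-0.001, 0.817, 0.577, -0.001]
ft_force: [-0.1, -0.8, -0.6]
width: 0.0856
grip_force: 0.0
```

>>> move_arm(increments=[[0,0,0,0,0,0,50],[0,0,0,0,0,0,30],[0,0,0,0,0,0,20],[0,0,0,0,0,0,5],[0,0,0,0,0,0,5],[0,0,0,0,0,0,5],[0,0,0,0,0,0,5]], squeeze=40)

```text
clock: 8.2
eef_pos: [0.5474, -0.2286, 0.2827]
tcp_rot: [-0.005, 0.817, 0.576, -0.002]
ft_force: [-16.1, 7.8, 13.2]
width: 0.0212
grip_force: 38.6
```

```bash
python3 -c "
from h import *
st()"
```

```text
t 8.2 pos [ 0.547 -0.229  0.283] yawx 1.2287868545327953 zax [-0.01   0.006 -1.   ] q [-0.295  0.464  0.795  1.812 -0.381  1.038  0.306] F [-16.137   7.787  13.157] w 0.021169488816693657 g 38.60035300254822
```

Width 21 mm on a 14 mm bar suggests the tips are catching the column. I'll open, rise 10 mm, shift 3 mm and close again.

>>> move_arm(increments=[[0,0,0,0,0,0,50],[0,0,0,0,0,0,50],[0,-0.06,-0.17,0,0,0,50],[0,0,0,0,0,0,25],[0,0,0,0,0,0,5],[0,0,0,0,0,0,5],[0,0,0,0,0,0,5],[0,0,0,0,0,0,5]], squeeze=40)

```text
clock: 9.2
eef_pos: [0.5467, -0.2281, 0.2936]
tcp_rot: [-0.002, 0.817, 0.577, -0.001]
ft_force: [-8.2, 4.2, 11.3]
width: 0.0131
grip_force: 42.0
```

```bash
python3 -c "
from h import *
st()
w=r.camera('wrist');cv2.imwrite('pics/w3.png',w['image'])"
```

```text
t 9.2 pos [ 0.547 -0.228  0.294] yawx 1.229367974127426 zax [-0.003  0.003 -1.   ] q [-0.307  0.447  0.804  1.807 -0.369  1.049  0.296] F [-8.155  4.162 11.254] w 0.013063532877224808 g 42.0345264673233
```

>>> move_arm(increments=[[0,-0.03,0,0,0,0,5],[0,0,0,0,0,0.4,5],[0,0,0,0,0,0.8,5],[0,0,0,0,0,0.8,5],[0,0,0,0,0,0.8,5],[0,0,0,0,0,0.8,5],[0,0,0,0,0,0.4,5],[0,0,0,0,0,0,5]], squeeze=50)

```text
clock: 10.25
eef_pos: [0.5468, -0.2282, 0.2936]
tcp_rot: [0.0, 0.951, 0.309, 0.0]
ft_force: [-1.2, -0.2, 4.9]
width: 0.0127
grip_force: 49.7
```

```bash
python3 -c "
from h import *
st()"
```

```text
t 10.25 pos [ 0.547 -0.228  0.294] yawx 0.628965365221626 zax [ 0.001 -0.    -1.   ] q [-0.404  0.502  0.962  1.815 -0.466  1.07  -0.211] F [-1.168 -0.234  4.913] w 0.012712677904005638 g 49.659926891326904
```

>>> move_arm(increments=[[0,0,0,0,0,0.5,5],[0,0,0,0,0,0.8,5],[0,0,0,0,0,0.8,5],[0,0,0,0,0,0.8,5],[0,0,0,0,0,0.8,5],[0,0,0,0,0,0.8,5],[0,0,0,0,0,0.8,5],[0,0,0,0,0,0.8,5],[0,0,0,0,0,0.5,5],[0,0,0,0,0,0,5]])

```text
clock: 11.5
eef_pos: [0.5469, -0.2289, 0.2937]
tcp_rot: [0.001, 0.984, -0.179, 0.001]
ft_force: [0.7, -4.1, 3.8]
width: 0.013
grip_force: 49.5
```

```bash
python3 -c "
from h import *
st()"
```

```text
t 11.5 pos [ 0.547 -0.229  0.294] yawx -0.36006879873932 zax [ 0.001 -0.002 -1.   ] q [-0.523  0.647  1.216  1.82  -0.665  1.157 -1.014] F [ 0.656 -4.102  3.815] w 0.012957747618103197 g 49.51103746891022
```

Joint 3 is nearing its range, so I'll regrip a half turn back.

>>> move_arm(increments=[[0,0,0,0,0,0,100],[0,0,0,0,0,0,100],[0,0,0,0,0,0,100],[0,0,-0.6,0,0,0,100],[0,0,-0.6,0,0,0,100],[0,0,0,0,0,-0.95,100],[0,0,0,0,0,-0.95,100],[0,0,0,0,0,-0.95,100],[0,0,0,0,0,-0.95,100],[0,0,0,0,0,-0.95,100],[0,0,0,0,0,-0.95,100],[0,0,0,0,0,-0.95,100]])

```text
clock: 13.0
eef_pos: [0.5464, -0.2277, 0.365]
tcp_rot: [-0.0, 0.949, 0.316, -0.0]
ft_force: [-0.3, -0.7, -1.0]
width: 0.0852
grip_force: 0.0
```

>>> move_arm(increments=[[0,0,0,0,0,-0.95,100],[0,0,0,0,0,-0.95,100],[0,0,0,0,0,-0.95,100],[0,0,0,0,0,-0.95,100],[0,0,0,0,0,-0.95,100],[0,0,0,0,0,-0.95,100],[0,0,0,0,0,-0.95,100],[0,0,0,0,0,-0.95,100],[0,0,0,0,0,-0.95,100],[0,0,0,0,0,-0.95,100],[0,0,0,0,0,-0.95,100],[0,0,0,0,0,-0.95,100]])

```text
clock: 14.5
eef_pos: [0.5464, -0.2278, 0.365]
tcp_rot: [-0.0, 0.384, 0.923, 0.0]
ft_force: [1.2, 0.1, 0.3]
width: 0.0854
grip_force: 0.0
```

>>> move_arm(increments=[[0,0,0,0,0,-0.95,100],[0,0,0,0,0,-0.95,100],[0,0,0,0,0,-0.95,100],[0,0,0,0,0,0,100]])

```text
clock: 15.0
eef_pos: [0.5464, -0.2279, 0.3651]
tcp_rot: [-0.0, 0.183, 0.983, 0.0]
ft_force: [-0.0, 0.0, -0.1]
width: 0.0853
grip_force: 0.0
```

```bash
python3 -c "
from h import *
go([.547,-.229,.294],-.36+np.pi)"
```

```text
t 15.0 pos [ 0.546 -0.228  0.365] yawx 2.7735846122102843 zax [-0.  0. -1.] q [-0.129  0.312  0.535  1.716 -0.172  1.161  1.657] F [-0.009  0.046 -0.125] w 0.08534374399545097 g 0.0
shift units [-0.016 -0.013  1.184] turn units -0.05338694253005964
```

>>> move_arm(increments=[[0,0,0.6,0,0,0,100],[0,0,0.58,0,0,0,100],[0,0,0,0,0,0,50],[0,0,0,0,0,0,25],[0,0,0,0,0,0,5],[0,0,0,0,0,0,5],[0,0,0,0,0,0,5],[0,0,0,0,0,0,5]])

```text
clock: 16.0
eef_pos: [0.5468, -0.2289, 0.2957]
tcp_rot: [0.001, 0.183, 0.983, -0.0]
ft_force: [-2.3, -1.3, 5.9]
width: 0.0129
grip_force: 50.2
```

>>> move_arm(increments=[[0,0,0,0,0,0.4,5],[0,0,0,0,0,0.8,5],[0,0,0,0,0,0.8,5],[0,0,0,0,0,0.8,5],[0,0,0,0,0,0.8,5],[0,0,0,0,0,0.8,5],[0,0,0,0,0,0.8,5],[0,0,0,0,0,0.8,5],[0,0,0,0,0,0.7,5],[0,0,0,0,0,0,5],[0,0,0,0,0,0,5]])

```text
clock: 17.38
eef_pos: [0.5463, -0.2294, 0.2957]
tcp_rot: [0.001, 0.634, 0.773, -0.0]
ft_force: [-4.3, -1.1, 7.7]
width: 0.0133
grip_force: 50.4
```

```bash
python3 -c "
from h import *
st()"
```

```text
t 17.375 pos [ 0.546 -0.229  0.296] yawx 1.7682865556741525 zax [ 0.001 -0.001 -1.   ] q [-0.272  0.426  0.751  1.806 -0.333  1.038  0.803] F [-4.277 -1.053  7.683] w 0.01326923677460747 g 50.41636884212494
```

>>> move_arm(increments=[[0,0,0,0,0,0,100],[0,0,0,0,0,0,100],[0,0,0,0,0,0,100],[0,0,-0.6,0,0,0,100],[0,0,-0.6,0,0,0,100],[0,0,-0.5,0,0,0,100],[-0.62,-0.61,0,0,0,0,100],[-0.62,-0.61,0,0,0,0,100],[-0.62,-0.61,0,0,0,0,100],[0,0,0,0,0,0,100]])

```text
clock: 18.62
eef_pos: [0.4572, -0.3631, 0.3969]
tcp_rot: [0.0, 0.637, 0.771, -0.001]
ft_force: [0.0, 0.0, -0.3]
width: 0.0851
grip_force: 0.0
```

```bash
python3 - <<'E'
from h import *
st()
w=r.camera("wrist");t=r.camera("top");cv2.imwrite("pics/w4.png",w["image"])
for k,p in(("w",w),("t",t)):
  for n,z in dict(square_center=.102,plate=.095).items():
    print(k,n,[(round(m["score"],2),np.round(m["xy"]),atz(p,m["xy"],z)) for m in r.mark_of(n,p)[:3]])
print(proj(w,[.441,-.251,.162]))
E
```

```text
t 18.625 pos [ 0.457 -0.363  0.397] yawx 1.761176144705159 zax [-0.    -0.002 -1.   ] q [-0.092  0.321  0.85   1.704 -0.253  1.23   1.008] F [ 0.028  0.043 -0.279] w 0.08509064297051122 g 0.0
w square_center []
w plate [(0.43, array([223., 240.]), array([ 0.37 , -0.426,  0.095]))]
t square_center [(0.96, array([386., 267.]), array([ 0.44 , -0.25 ,  0.102]))]
t plate [(0.18, array([385., 225.]), array([ 0.573, -0.249,  0.095]))]
(np.float64(320.0048240529896), np.float64(73.04478033415387))
```

View pics/w4.png

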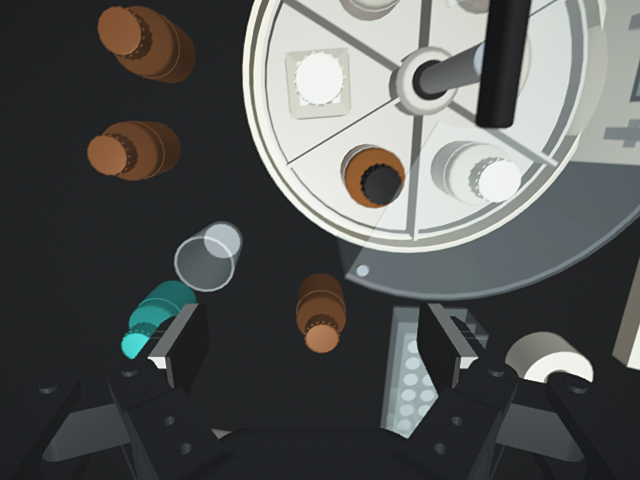

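The square bottle now stands in the window at (320,80), its sides aligned with the tool; the round bottles and look-alikes are undisturbed. Both cameras put it at (0.440, -0.251). I'll go to it and grip the cap.

>>> move_arm(increments=[[0.62,0.02,0,0,0,0,100],[0.62,0.02,0,0,0,0,100],[0.62,0.02,0,0,0,0,100],[0,0,0.7,0,0,0,100],[0,0,0.7,0,0,0,100],[0,0,0.7,0,0,0,100],[0,0,0.6,0,0,0,100],[0,0,0.35,0,0,0,100],[0,0,0.1,0,0,0,100],[0,0,0,0,0,0,100]])

```text
clock: 20.18
eef_pos: [0.4429, -0.2486, 0.2075]
tcp_rot: [0.0, 0.633, 0.774, -0.0]
ft_force: [-0.1, 0.1, 0.0]
width: 0.0854
grip_force: 0.0
```

```bash
python3 -c "
from h import *
go([.440,-.252,.204])"
```

```text
t 20.175 pos [ 0.443 -0.249  0.208] yawx 1.7706636502228186 zax [ 0. -0. -1.] q [-0.195  0.403  0.73   2.077 -0.376  0.793  0.964] F [-0.081  0.15   0.04 ] w 0.0854202128127421 g 0.0
shift units [-0.046 -0.059  0.059] turn units None
```

>>> move_arm(increments=[[0,0,0,0,0,0,60],[0,0,0,0,0,0,50],[0,0,0,0,0,0,40],[0,0,0,0,0,0,30],[0,0,0,0,0,0,20],[0,0,0,0,0,0,20],[0,0,0,0,0,0,20]], squeeze=30)

```text
clock: 21.05
eef_pos: [0.4425, -0.2492, 0.2079]
tcp_rot: [0.0, 0.634, 0.774, 0.0]
ft_force: [-1.4, 1.4, 5.7]
width: 0.0371
grip_force: 29.6
```

```bash
python3 -c "
from h import *
st()"
```

```text
t 21.05 pos [ 0.442 -0.249  0.208] yawx 1.7694095194391009 zax [ 0.001  0.    -1.   ] q [-0.194  0.403  0.731  2.077 -0.376  0.793  0.964] F [-1.417  1.4    5.653] w 0.03713082063461474 g 29.607249707369192
```

>>> move_arm(increments=[[0,0,0,0,0,0,20],[0,0,-0.1,0,0,0,20],[0,0,-0.3,0,0,0,20],[0,0,-0.5,0,0,0,20],[0,0,-0.5,0,0,0,20],[0,0,-0.5,0,0,0,20],[0,0,-0.5,0,0,0,20],[0,0,-0.5,0,0,0,20],[0,0,-0.2,0,0,0,20],[0,0,0,0,0,0,20]], squeeze=50)

```text
clock: 22.3
eef_pos: [0.4425, -0.2489, 0.3938]
tcp_rot: [0.0, 0.633, 0.774, 0.001]
ft_force: [1.1, -0.4, -3.2]
width: 0.0368
grip_force: 50.7
```

```bash
python3 - <<'E'
from h import *
st()
s=r.camera("scene");t=r.camera("top")
ms=r.mark_of("plate",s)[0];mt=r.mark_of("plate",t)[0]
print(ms,mt,tri(s,ms["xy"],t,mt["xy"]),atz(s,ms["xy"],.095),atz(t,mt["xy"],.095))
print(r.mark_of("square_center",s)[:2])
a=cv2.resize(s["image"][190:340,200:440],None,fx=3.3,fy=3.3,interpolation=cv2.INTER_CUBIC)[:,:790]
cv2.imwrite("pics/s5.png",a)
b=cv2.resize(t["image"][170:260,180:300],None,fx=6,fy=6,interpolation=cv2.INTER_CUBIC)
cv2.imwrite("pics/t5.png",b)
E
```

```text
t 22.3 pos [ 0.442 -0.249  0.394] yawx 1.7699336668115848 zax [ 0.001  0.    -1.   ] q [-0.38   0.134  0.868  1.874 -0.112  1.181  0.726] F [ 1.147 -0.375 -3.162] w 0.03675019737538398 g 50.69826312954319Traceback (most recent call last):
  File "<stdin>", line 4, in <module>
IndexError: list index out of range
```

```bash
python3 - <<'E'
from h import *
s=r.camera("scene");t=r.camera("top")
for k,p in(("s",s),("t",t)): print(k,[(m["score"],atz(p,m["xy"],.095)) for m in r.mark_of("plate",p)])
a=cv2.resize(cv2.imread("pics/t1.png")[180:265,185:285],None,fx=4,fy=4,interpolation=cv2.INTER_CUBIC)
b=cv2.resize(s["image"][250:335,345:445],None,fx=4,fy=4,interpolation=cv2.INTER_CUBIC)
cv2.imwrite("pics/p5.png",np.hstack([a,b]))
E
```

```text
s [(0.9, array([0.602, 0.217, 0.095]))]
t [(0.69, array([0.6  , 0.224, 0.095]))]
```

View pics/p5.png

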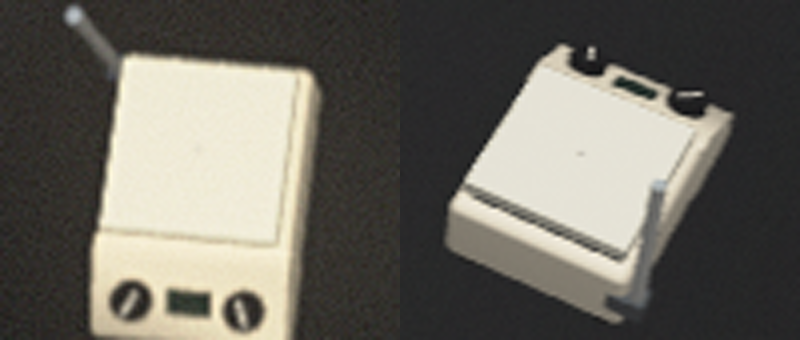

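The plate's centre dot shows at (234.5,217) in the top view and (390,288) in the scene view, giving (0.600, 0.217). The rod is at the far left corner, which this path doesn't cross. I'll carry the bottle over.

>>> move_arm(increments=[[0.3,0.17,0,0,0,0,20],[0.5,0.3,0,0,0,0,20],[0.68,0.4,0,0,0,0,20],[0.68,0.4,0,0,0,0,20],[0.68,0.4,0,0,0,0,20],[0.68,0.4,0,0,0,0,20],[0.68,0.4,0,0,0,0,20],[0.68,0.4,0,0,0,0,20],[0.68,0.4,0,0,0,0,20],[0.68,0.4,0,0,0,0,20],[0.5,0.3,0,0,0,0,20],[0.3,0.17,0,0,0,0,20]])

```text
clock: 24.2
eef_pos: [0.6026, 0.2165, 0.3923]
tcp_rot: [-0.0, 0.633, 0.775, -0.001]
ft_force: [-0.3, -0.6, -2.9]
width: 0.0365
grip_force: 50.7
```

>>> move_arm(increments=[[0,0,0,0,0,0.4,20],[0,0,0,0,0,0.6,20],[0,0,0,0,0,0.5,20],[0,0,0,0,0,0.4,20],[0,0,0,0,0,0,20],[0,0,0,0,0,0,20]])

```text
clock: 24.95
eef_pos: [0.6025, 0.2138, 0.3932]
tcp_rot: [0.0, 0.737, 0.676, -0.0]
ft_force: [0.1, 0.3, -2.2]
width: 0.0366
grip_force: 50.7
```

```bash
python3 -c "
from h import *
go([.600,.217,.264],1.487)
s=r.camera('scene');print([(m['score'],m['xy']) for m in r.mark_of('square_center',s)[:2]])
print(proj(s,[.600,.217,.394-.106]))"
```

```text
t 24.95 pos [0.602 0.214 0.393] yawx 1.485296198113082 zax [-0. -0. -1.] q [-0.907  0.401  0.653  1.569 -0.252  1.258 -0.3  ] F [ 0.087  0.306 -2.151] w 0.036631147301151384 g 50.6599582752915
shift units [ 0.05  -0.046  2.154] turn units -0.011358679246121403
[(0.78, [393.1, 248.7])]
(np.float64(396.24698888236816), np.float64(246.6017068390959))
```

>>> move_arm(increments=[[0.05,-0.05,0.3,0,0,0,20],[0,0,0.5,0,0,0,20],[0,0,0.5,0,0,0,20],[0,0,0.4,0,0,0,20],[0,0,0.25,0,0,0,20],[0,0,0.1,0,0,0,20],[0,0,0,0,0,0,20],[0,0,0,0,0,0,20]])

```text
clock: 26.05
eef_pos: [0.6002, 0.2176, 0.2712]
tcp_rot: [0.0, 0.737, 0.676, 0.001]
ft_force: [0.6, -0.2, -2.8]
width: 0.0364
grip_force: 50.7
```

>>> move_arm(increments=[[0,0,0.05,0,0,0,20],[0,0,0.03,0,0,0,20],[0,0,0.03,0,0,0,20],[0,0,0,0,0,0,20],[0,0,0,0,0,0,20]])

```text
clock: 26.68
eef_pos: [0.5998, 0.2175, 0.2637]
tcp_rot: [0.0, 0.737, 0.676, 0.0]
ft_force: [0.9, -0.4, -2.6]
width: 0.0366
grip_force: 50.7
```

>>> move_arm(increments=[[0,0,0.02,0,0,0,20],[0,0,0.02,0,0,0,20],[0,0,0,0,0,0,20],[0,0,0,0,0,0,20]])

```text
clock: 27.18
eef_pos: [0.5997, 0.2175, 0.2613]
tcp_rot: [-0.0, 0.737, 0.676, -0.0]
ft_force: [0.1, -0.5, -3.2]
width: 0.0364
grip_force: 51.0
```

>>> move_arm(increments=[[0,0,0.02,0,0,0,20],[0,0,0.02,0,0,0,20],[0,0,0,0,0,0,20],[0,0,0,0,0,0,20]])

```text
clock: 27.68
eef_pos: [0.6, 0.2176, 0.2611]
tcp_rot: [-0.0, 0.737, 0.676, 0.001]
ft_force: [-6.1, -1.7, 12.2]
width: 0.0368
grip_force: 52.4
```

Contact is at the expected height. I'll ease off, release slowly and rise.

>>> move_arm(increments=[[0,0,-0.03,0,0,0,20],[0,0,0,0,0,0,20],[0,0,0,0,0,0,50],[0,0,0,0,0,0,60],[0,0,0,0,0,0,80],[0,0,0,0,0,0,100],[0,0,0,0,0,0,100]])

```text
clock: 28.55
eef_pos: [0.5998, 0.2175, 0.2607]
tcp_rot: [0.0, 0.737, 0.676, 0.0]
ft_force: [-0.4, 0.8, 0.5]
width: 0.085
grip_force: 0.0
```

>>> move_arm(increments=[[0,0,-0.3,0,0,0,100],[0,0,-0.5,0,0,0,100],[0,0,-0.7,0,0,0,100],[0,0,-0.7,0,0,0,100],[-0.6,0,-0.5,0,0,0,100],[-0.6,0,0,0,0,0,100],[-0.6,0,0,0,0,0,100],[-0.6,0,0,0,0,0,100],[0,0,0,0,0,0,100],[0,0,0,0,0,0,100]])

```text
clock: 29.8
eef_pos: [0.5875, 0.0746, 0.4236]
tcp_rot: [-0.0, 0.737, 0.676, 0.001]
ft_force: [-0.2, 1.1, 1.0]
width: 0.0852
grip_force: 0.0
```

```bash
python3 - <<'E'
from h import *
st()
s=r.camera("scene");t=r.camera("top");w=r.camera("wrist")
for k,p in(("s",s),("t",t),("w",w)): print(k,[(m["score"],atz(p,m["xy"],.155)) for m in r.mark_of("square_center",p)[:2]])
a=cv2.resize(s["image"][150:350,180:460],None,fx=2.8,fy=2.8,interpolation=cv2.INTER_CUBIC)
cv2.imwrite("pics/f.png",a)
E
```

```text
t 29.8 pos [0.587 0.075 0.424] yawx 1.4850230246748886 zax [ 0.001  0.001 -1.   ] q [-0.785  0.291  0.713  1.641 -0.198  1.282 -0.123] F [-0.184  1.077  0.988] w 0.08524816801351415 g 0.0
s [(0.64, array([0.605, 0.21 , 0.155]))]
t [(0.42, array([0.607, 0.208, 0.155]))]
w [(0.88, array([0.597, 0.21 , 0.155]))]
```

View pics/f.png

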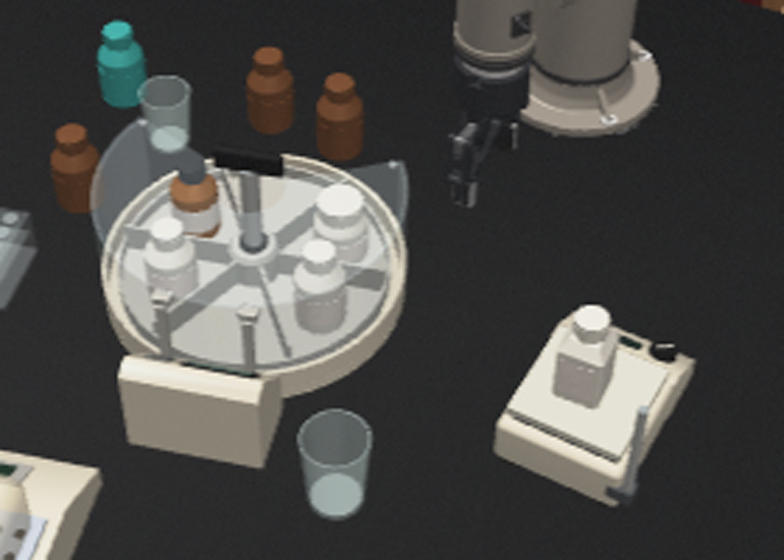

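The square bottle stands upright near the plate's middle, at crop (585,360). All four round bottles are standing in the carousel, and the beakers haven't moved.

```bash
python3 -c "
from cell import r
print(r.hand_in())"
```

```text
the job is handed in; nothing more can be done
None
```

The square bottle is standing upright near the middle of the stirrer plate (under 1 cm off by the cameras), the four round bottles are still in the carousel, and the job was handed in at about 30 s; I don't have the judge's verdict.

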